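# Mesh a splined coupling into an axle-disconnect unit and hold it down

## Robot

A 6-joint arm with a two-finger parallel gripper is mounted at the origin on the work surface. World frame = base frame: x ahead of the robot, y to its left, z up, the work surface at z = 0. Lengths are in m, angles in rad, forces in N, time in s.
With the tool pointing down it reaches from about 0.375 to 0.9 m from the base axis. Payload 3.1 kg.
Tool frame: the origin (TCP) lies at the very end of the fingers, on their centre line; the grasp point (between the pads) lies 19 mm behind it (r.pinch_z is the z of the grasp point in the tool frame, in m); z points along the fingers, y is the line along which they close (so a half turn about z gives the same grasp; the last joint's range is limited). The gripper opens to 85 mm and grips with 20 to 120 N. Pads are 22 mm wide; open, the fingers measure 114 mm over their backs; the gripper's body (76 mm by 85 mm) begins 54 mm behind the grasp point. The pads swing forward as they close: fully open they stand 13 mm farther back than shut.
Start: joints at [-0.178, 0.527, 1.433, -0, 1.181, -0.178], TCP at [0.625, 0, 0.231] pointing down, gripper open.
Joint ranges: [-3.08, 3.08], [-0.75, 2.2], [0.22, 2.44], [-1.43, 4.57], [0, 2.65], [-2.85, 2.85]. Speed limits (rad/s): [2.79, 2.79, 3.14, 3.14, 3.14, 3.14].

## Interface

Orientations are given as [roll, pitch, yaw] about the fixed x, y, z axes, in that order (R = Rz(yaw) Ry(pitch) Rx(roll)).
In Python, from plant import r gives the robot as it stands. The module is installed in compiled form; this text tells all that it offers.
- The arm moves only by the tool send_rows, never from a script. Its argument "steps" is one flat list of numbers, 5 for each row, row after row: the opening, from -1 (shut) to 1 (fully open), then the shift along the tool's x, y, z in mm, then the turn about the tool's z in units of 5 degrees (1.0 is 5 degrees). A call has 1 to 5 rows; each row is the pose to reach, as a shift and turn from the pose commanded when the call began, along the tool's axes at that moment; what a row does not reach only later rows make up. A row lasts 1/12 s, in which the tool goes at most 41.7 mm and 7.16 degrees, less where a joint would pass 70% of its speed; a pose out of reach is approached as far as the arm can. A call with a gripper value outside its range is refused whole. The fingers move at their own pace and stop on an object; the grip force is fixed at half the most. Time passes only in rows, so rows that repeat a pose let the fingers close. It gives the time, the measured TCP pose, the force and the opening at its end, in the units of the state.
- r.get_state(): the state, without advancing time (a new reading comes with each control period).
- r.camera(name): name is "scene" or "side" or "wrist"; returns a dict with "frame" (384x512x3 uint8, blue, green, red), "K" (3x3 intrinsics, pixels), "dist" ([k1, k2, p1, p2, k3] as OpenCV has them; the pictures are not rectified), "world_from_camera" (4x4, takes a point from camera to world coordinates); the wrist camera has in their place "T_tool_cam" (4x4, takes a point from camera to tool coordinates, whose origin is the TCP and whose axes are the flange's). Camera axes: x right, y down, z forward; pixel columns grow to the right and rows downward; lengths in m; the calibration is good to about 2 mm. A picture is of the moment at which its call begins: read the wrist's pose just before it. There is no depth.
- r.finish_job(): hands the job in, once; it reports no verdict.
The state is a dict: "t": time; "joint_positions": joint angles; "joint_velocities": joint speeds; "joint_efforts": joint torques, N m; "eef_pos": TCP position; "eef_rot": TCP orientation; "wrist_force": force on the tool from outside, world axes, zero at the start; "ft_torque": the same for the moment, N m; "finger_gap": opening from 0.0 (shut) to 1.0 (fully open).
Only numpy, scipy, OpenCV 4.12 (cv2) and the standard library are available. Lean on these libraries where they do the work, as an engineer would, in place of code of your own. Each camera call takes 0.05 s, during which the arm holds its last target. There are 200 camera calls.

## Task

Take the orange-headed splined coupling from the parts tray, turn it until its teeth mesh with the splined hub on top of the drive unit, and slide it straight down, fully home, until its flange sits flush on the hub. A spring inside the hub pushes it back up, so keep pressing: finish while still gripping the coupling and holding it down. Leave the bearing, the black plug, the loose orange connector and the jar where they stand.

Things in the scene. Friction and masses are not known exactly. Their poses are not given: they have to be found in the camera images.
- coupling: Splined coupling, 82 mm tall, 0.3 kg, upright in one of the tray's three places (which varies). Origin: centre of its underside, z up its axis. Six outward steel teeth 36 mm long, tip radius 19 mm, 6.5 mm wide (lowest 3 mm: 5 mm), core radius 13 mm, one along +x, then every 60 degrees. Flange radius 29 mm at 36 to 42 mm height, with a red dot at the +x tooth. All six mesh positions are equal.
- coupling_head (a point): Middle of the coupling's orange hexagonal head, 62 mm above its underside: the place to grip from above. The head is 40 mm tall (42 to 82 mm above the underside), 34 mm across flats; its six flats face the same directions as the six teeth, one along +x. Axes as the coupling's.
- hub_mouth (a point): Centre of the mouth of the upright hub, at its top face, 97 mm above the table; axes turn with the hub, z up. Steel sleeve, outer radius 27, bore radius 21 mm, six inward teeth 5.6 mm wide reaching in to radius 14.7 mm, starting at the top face. A gap between teeth lies along +x (red dot on the rim), others every 60 degrees; the coupling's teeth enter the gaps with about 1.5 mm play.
- seat_top (a point): Top of the brass spring seat on the hub's axis, 26 mm below the mouth at rest. The coupling goes 36 mm into the hub until its flange rests on the hub's top face, so it pushes the seat down 10 mm. The hub itself turns only stiffly (about 0.7 N m).
- seat (a joint): Travel of the brass spring seat inside the hub: 0 at rest (its top 26 mm below the hub's mouth), growing downwards in m, 0.010 when the coupling is fully home, at most 0.012. It resists with about 7 N at first and 13 N when the coupling is home, and lifts the coupling again if it is let go.
- unit: Axle-disconnect unit, fixed to the bench: aluminium housing 190 x 160 x 55 mm (x, y, z), two thin steel feet out to 148 mm at -x; the hub rises from its middle inside a collar of 36 mm radius, 80 mm high; an orange socket cover 30 x 75 mm, top at 81 mm, is centred 72 mm from the hub axis towards +x. Origin: under the hub axis, at table height.
- tray: Low open blue tray, fixed, 120 x 320 x 18 mm (x, y, z), walls and floor 4 mm; origin at the centre of its underside. Its three places are in its middle and 95 mm either side along its y axis; things stand on the floor, 4 mm up.
- bearing: Steel bearing ring standing in the tray, 52 mm outside diameter, 30 mm high; origin at the centre of its underside. Bystander.
- plug: Black stepped round plug standing in the tray, 48 mm diameter, 62 mm high; origin at the centre of its underside. Bystander.
- connector: Loose orange cable connector lying on the bench beyond the work, about 105 x 46 x 41 mm; origin at the underside, below the larger block. Bystander.
- jar: Glass jar with a steel lid on the bench beyond the work, 60 mm diameter, 85 mm high; origin at the centre of its underside. Bystander.
There are look-alikes about, which are no part of the job. Leave any blue, green or purple look-alike of the coupling alone.

How it is judged:
By the outcome, as a careful person would: the job done as asked, in the order asked, and still so for the second after the job is handed in, while the arm keeps its last pose, push and grip.
It also fails if it takes over 43 s, if anything falls off the work surface, if the arm or the gripper's body presses on something with over 40 N, if the wrist force passes 120 N, or if a joint passes its speed limit or range.

## Working session

There is one attempt and no reset: what is moved stays moved. The work goes in short steps, Python scripts to look and compute and a tool call to move; the robot and the scene stay as the last step left them, time stands still between calls to the robot, and variables do not carry over. Pictures are saved under pics/ and viewed, on a budget of 10 in all, crops included, one or two more only if the job needs it, and the job is handed in when it is done.

Besides the shell and the picture viewer there is one more tool, called as name(argument=value, ...) on one line, values as JSON. send_rows: Moves the arm, as the interface text tells. Its arguments: {"type":"object","properties":{"steps":{"type":"array"}},"required":["steps"]}

```bash
mkdir -p pics; cat > h.py <<'E'
import numpy as np, cv2
from scipy.spatial.transform import Rotation as Ro
from plant import r
def cam(n):
    s=r.get_state(); c=r.camera(n)
    if n=='wrist':
        T=np.eye(4); T[:3,:3]=Ro.from_euler('xyz',s['eef_rot']).as_matrix(); T[:3,3]=s['eef_pos']
        W=T@np.array(c['T_tool_cam'])
    else: W=np.array(c['world_from_camera'])
    return c['frame'],np.array(c['K']),np.array(c['dist']),W
def plane(px,K,D,W,z):
    u=cv2.undistortPoints(np.array(px,float).reshape(-1,1,2),K,D)[:,0]
    d=np.c_[u,np.ones(len(u))]@W[:3,:3].T; o=W[:3,3]
    return o+d*((z-o[2])/d[:,2])[:,None]
def proj(P,K,D,W):
    V=np.linalg.inv(W); rv=cv2.Rodrigues(V[:3,:3])[0]
    return cv2.projectPoints(np.array(P,float).reshape(-1,1,3),rv,V[:3,3],K,D)[0][:,0]
E
python3 - <<'E'
from h import *
np.set_printoptions(precision=3,suppress=True)
fs=[]
for n in('scene','wrist'):
    f,K,D,W=cam(n); cv2.imwrite(f'pics/{n}0.png',f); fs.append(f); print(n,W,K[0,0])
f,K,D,W=cam('side');cv2.imwrite('pics/side0.png',f)
s=r.get_state();print(s, r.pinch_z)
E
```

```text
scene [[ 0.581  0.473 -0.663  1.283]
 [ 0.814 -0.328  0.479 -0.472]
 [ 0.009 -0.818 -0.575  0.71 ]
 [ 0.     0.     0.     1.   ]] 408.99163343686024
wrist [[ 1.     0.    -0.002  0.624]
 [-0.001 -0.947 -0.321  0.084]
 [-0.002  0.321 -0.947  0.373]
 [ 0.     0.     0.     1.   ]] 270.6562852912043
{'t': 0.15, 'joint_positions': array([-0.178,  0.528,  1.434, -0.   ,  1.181, -0.178]), 'joint_velocities': array([-0.001, -0.003, -0.003,  0.001,  0.001,  0.001]), 'joint_efforts': array([  0.001, -44.274, -17.828,  -0.   ,   0.006,  -0.   ]), 'eef_pos': array([0.624, 0.   , 0.231]), 'eef_rot': array([-3.14 , -0.   ,  1.571]), 'wrist_force': array([ 0.039, -0.01 , -0.26 ]), 'ft_torque': array([0.029, 0.016, 0.041]), 'finger_gap': 0.9977604014273914} -0.0187
```

View pics/scene0.png

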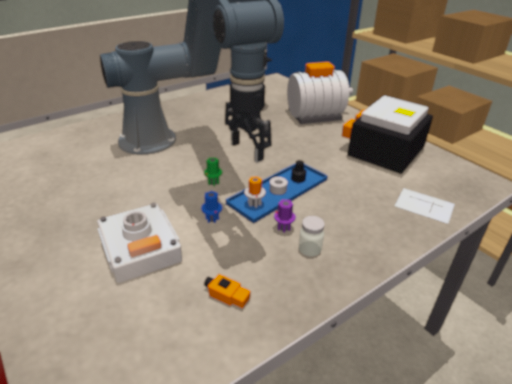

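View pics/wrist0.png

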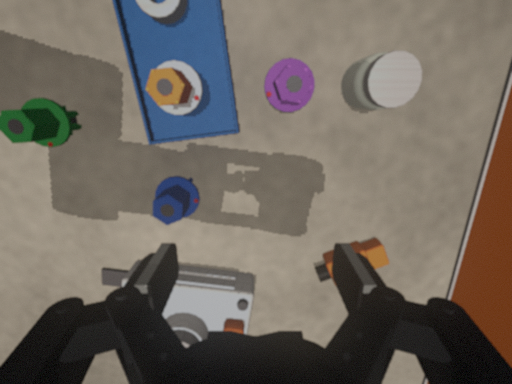

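The scene view shows the drive unit at (138,235), its hub at (135,222), and the orange coupling at the near end of the tray at (256,190). In the wrist view the coupling head is at (170,88) with its red dot at (187,94), and the hub is partly hidden at (190,330). The blue, green and purple look-alikes stand nearby.

```bash
python3 - <<'E'
from h import *
np.set_printoptions(precision=3,suppress=True)
f,K,D,W=cam('wrist')
print('dist',D)
for n,p,z in [('flange',(178,88),.046),('head top',(171,91),.086),('dot',(187,94),.046),('blue flange',(177,200),.042),('blue head',(168,210),.082),('green flange',(47,122),.042),('purple',(289,85),.042),('jar',(398,78),.085),('bearing',(158,5),.034),('trayc1',(150,143),.018),('trayc2',(238,131),.018),('hub',(190,335),.097)]:
    print(n,plane([p],K,D,W,z)[0])
f,K,D,W=cam('scene')
for n,p,z in [('hub',(136,219),.097),('head',(257,182),.086),('blue',(211,198),.082),('green',(213,162),.08),('hubrim l',(122,222),.097)]:
    print('S',n,plane([p],K,D,W,z)[0])
f,K,D,W=cam('side');
print('side',W)
E
```

```text
dist [0.002 0.    0.    0.    0.   ]
flange [0.537 0.095 0.046]
head top [0.54  0.091 0.086]
dot [0.547 0.089 0.046]
blue flange [ 0.522 -0.042  0.042]
blue head [ 0.523 -0.039  0.082]
green flange [0.376 0.057 0.042]
purple [0.663 0.098 0.042]
jar [0.765 0.103 0.085]
bearing [0.52  0.179 0.034]
trayc1 [0.486 0.029 0.018]
trayc2 [0.602 0.044 0.018]
hub [ 0.538 -0.212  0.097]
S hub [ 0.522 -0.248  0.097]
S head [0.547 0.091 0.086]
S blue [ 0.534 -0.048  0.082]
S green [0.38  0.052 0.08 ]
S hubrim l [ 0.514 -0.279  0.097]
side [[ 0.785 -0.436  0.441  0.181]
 [-0.619 -0.527  0.582 -0.483]
 [-0.021 -0.73  -0.683  0.67 ]
 [ 0.     0.     0.     1.   ]]
```

send_rows(steps=[1,25,-42,10,0,1,50,-84,20,0,1,50,-84,20,0,1,50,-84,20,0])

```text
t: 0.63
eef_pos: [0.5354, 0.0523, 0.2101]
eef_rot: [-3.134, -0.001, 1.573]
wrist_force: [-0.9, -0.0, 0.3]
finger_gap: 1.0
```

```bash
python3 - <<'E'
from h import *
np.set_printoptions(precision=4,suppress=True)
f,K,D,W=cam('wrist'); cv2.imwrite('pics/w1.png',f)
np.savez('w1.npz',f=f,K=K,D=D,W=W)
h=cv2.cvtColor(f,cv2.COLOR_BGR2HSV)
m=cv2.inRange(h,(8,150,80),(22,255,255)); m[300:]=0
for c in cv2.findContours(m,0,2)[0]:
    if cv2.contourArea(c)>200: print('orange',cv2.contourArea(c),cv2.boundingRect(c),cv2.approxPolyDP(c,3,True)[:,0].tolist())
m=cv2.inRange(h,(0,150,80),(6,255,255))|cv2.inRange(h,(172,150,80),(180,255,255))
for c in cv2.findContours(m,0,2)[0]: print('red',cv2.contourArea(c),c.mean((0,1)))
print(r.get_state()['eef_pos'])
E
```

```text
orange 790.0 (394, 278, 56, 22) [[449, 299], [446, 287], [436, 278], [394, 287], [405, 299]]
red 0.0 [264. 243.]
red 2.5 [123.  189.2]
red 1.0 [275.     146.3333]
red 7.5 [347.5714 142.4286]
[0.539 0.051 0.211]
```

View pics/w1.png

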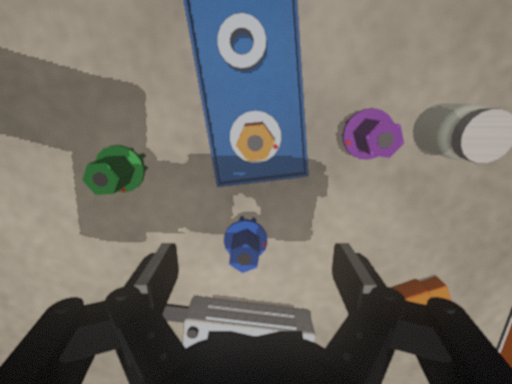

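The wrist view shows the coupling head at (256,142) on its pale flange at (256,137), with the red dot at (275,146). The bearing is at (242,40), blue look-alike at (245,245).

```bash
python3 - <<'E'
from h import *
np.set_printoptions(precision=4,suppress=True)
d=np.load('w1.npz');f,K,D,W=[d[k] for k in('f','K','D','W')]
h=cv2.cvtColor(f,cv2.COLOR_BGR2HSV); print(h[142,244:270:4].tolist())
x0,y0=215,95; s=h[y0:190,x0:300]
m=cv2.inRange(s,(10,90,120),(30,255,255))
c=max(cv2.findContours(m,0,1)[0],key=cv2.contourArea); P=c[:,0]+[x0,y0]
Q=plane(P,K,D,W,.086)[:,:2]
(cx,cy),rad=cv2.minEnclosingCircle(Q.astype(np.float32)); print('top c',cx,cy,rad, 'ang-fit:')
# hex orientation: support width minimal across flats
for a in range(0,60,3):
    w=[np.ptp(Q@[np.cos(np.radians(a+k)),np.sin(np.radians(a+k))]) for k in(0,60,120)]; print(a,np.round(np.mean(w)*1000,1),end='; ')
fl=plane([(256,137)],K,D,W,.046)[0]; dot=plane([(275,146.3)],K,D,W,.046)[0]
w=cv2.inRange(s,(0,0,150),(180,60,255)); c=cv2.convexHull(max(cv2.findContours(w,0,1)[0],key=cv2.contourArea))[:,0]+[x0,y0]
F=plane(c,K,D,W,.046)[:,:2]; fc,fr=cv2.minEnclosingCircle(F.astype(np.float32)); print('\nflange',fc,fr,dot)
v=dot[:2]-np.array(fc); print(np.degrees(np.arctan2(v[1],v[0])),np.hypot(*v))
b=plane([(242,40)],K,D,W,.034)[0];print('bearing',b)
E
```

```text
[[18, 144, 177], [9, 29, 116], [170, 15, 105], [0, 7, 105], [15, 5, 106], [18, 137, 175], [18, 142, 176]]
top c 0.5340972542762756 0.0951843410730362 0.01941511034965515 ang-fit:
0 37.2; 3 37.4; 6 37.4; 9 37.4; 12 37.3; 15 37.1; 18 36.8; 21 36.4; 24 35.9; 27 35.3; 30 34.6; 33 34.2; 36 34.0; 39 34.5; 42 35.2; 45 35.8; 48 36.3; 51 36.6; 54 36.9; 57 37.1; 
flange (0.5341015458106995, 0.09503120929002762) 0.02937254123389721 [0.5567 0.0847 0.046 ]
-24.49466413340783 0.024871210324990088
bearing [0.5201 0.1942 0.034 ]
```

send_rows(steps=[1,22,-3,12,1.4,1,44,-6,35,2.8,1,44,-6,50,4.2,1,44,-6,50,4.9,1,44,-6,50,4.9])

```text
t: 1.1
eef_pos: [0.5365, 0.0938, 0.1607]
eef_rot: [3.141, -0.0, 1.142]
wrist_force: [0.3, 0.1, 0.4]
finger_gap: 1.0
```

```bash
cat > m2.py <<'E'
from h import *
import sys
np.set_printoptions(precision=4,suppress=True)
r.camera('wrist')
f,K,D,W=cam('wrist'); cv2.imwrite('pics/'+sys.argv[1],f)
s0=r.get_state();print(s0['eef_pos'],s0['eef_rot'],s0['joint_positions'])
h=cv2.cvtColor(f,cv2.COLOR_BGR2HSV)
m=cv2.inRange(h,(10,90,100),(30,255,255)); 
u,v=proj([[.534,.095,.086]],K,D,W)[0]; print('exp px',u,v)
k=np.zeros_like(m); cv2.circle(k,(int(u),int(v)),55,255,-1); m&=k
c=max(cv2.findContours(m,0,1)[0],key=cv2.contourArea); Q=plane(c[:,0],K,D,W,.086)[:,:2]
c,rad=cv2.minEnclosingCircle(Q.astype(np.float32)); print('head',c,rad)
a=np.radians(np.arange(0,60,1.)); w=[np.mean([np.ptp(Q@[np.cos(x+j),np.sin(x+j)]) for j in(0,np.pi/3,2*np.pi/3)]) for x in a]
print('flat',np.argmin(w),min(w))
E
python3 m2.py w2.png
```

```text
[0.537  0.0935 0.1617] [ 3.1391 -0.0009  1.1444] [-0.0326  0.515   1.7042 -0.0002  0.9197  0.3939]
exp px 251.70786315635175 200.51838993885676
head (0.5341436862945557, 0.0954165905714035) 0.01814163476228714
flat 36 0.03260122550203862
```

View pics/w2.png

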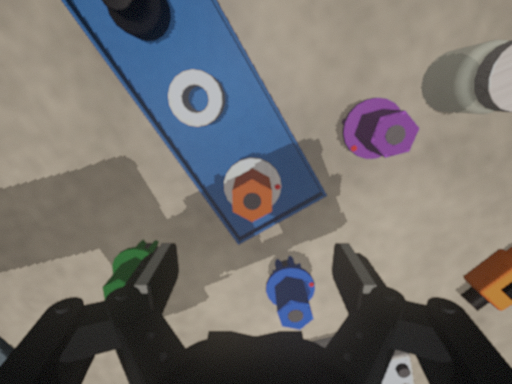

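send_rows(steps=[1,0.5,-3,40,0,1,0.5,-3,80,0,1,0.5,-3,111,0,1,0.5,-3,111,0,1,0.5,-3,111,0])

```text
t: 1.62
eef_pos: [0.5327, 0.0952, 0.0497]
eef_rot: [-3.14, 0.001, 1.143]
wrist_force: [0.6, 0.5, -0.2]
finger_gap: 1.002
```

send_rows(steps=[-1,0,0,0,0,-1,0,0,0,0,-1,0,0,0,0,-1,0,0,0,0,-1,0,0,0,0])

```text
t: 2.03
eef_pos: [0.5335, 0.0958, 0.0521]
eef_rot: [3.139, -0.001, 1.143]
wrist_force: [-1.1, -0.2, 6.1]
finger_gap: 0.388
```

send_rows(steps=[-1,0,0,0,0,-1,0,0,0,0,-1,0,0,0,0,-1,0,0,0,0,-1,0,0,0,0])

```text
t: 2.45
eef_pos: [0.5335, 0.0958, 0.0521]
eef_rot: [3.139, -0.001, 1.143]
wrist_force: [0.2, 0.3, 7.4]
finger_gap: 0.387
```

send_rows(steps=[-1,0,0,-20,0,-1,0,0,-55,0,-1,0,0,-90,0,-1,0,0,-120,0,-1,0,0,-132,0])

```text
t: 2.87
eef_pos: [0.5344, 0.0959, 0.1868]
eef_rot: [3.135, -0.003, 1.144]
wrist_force: [0.8, -0.7, -2.2]
finger_gap: 0.388
```

send_rows(steps=[-1,-14,5,0,0,-1,-40,14,0,0,-1,-75,25,0,0,-1,-110,37,0,0,-1,-145,49,0,0])

```text
t: 3.28
eef_pos: [0.516, -0.0574, 0.1826]
eef_rot: [-3.141, 0.0, 1.145]
wrist_force: [1.9, 0.4, -2.8]
finger_gap: 0.39
```

send_rows(steps=[-1,-36,12,0,0,-1,-72,24,0,0,-1,-108,36,0,0,-1,-144,48,0,0,-1,-170,57,0,0])

```text
t: 3.7
eef_pos: [0.4975, -0.2379, 0.1826]
eef_rot: [3.141, 0.001, 1.142]
wrist_force: [0.6, -0.0, -2.1]
finger_gap: 0.392
```

send_rows(steps=[-1,-30,10,0,0,-1,-55,19,0,0,-1,-73,25,0,0,-1,-73,25,0,0,-1,-73,25,0,0])

```text
t: 4.12
eef_pos: [0.4901, -0.3123, 0.1821]
eef_rot: [-3.141, -0.001, 1.141]
wrist_force: [-0.9, 0.1, -2.6]
finger_gap: 0.388
```

```bash
python3 - <<'E'
from h import *
r.camera('wrist');f,K,D,W=cam('wrist'); cv2.imwrite('pics/w3.png',f); np.savez('w3.npz',f=f,K=K,D=D,W=W)
print(r.get_state())
E
```

```text
{'t': 4.2167, 'joint_positions': array([-7.57202856e-01,  5.29132975e-01,  1.59537082e+00,  5.02946243e-04,
        1.01912323e+00, -3.30073932e-01]), 'joint_velocities': array([ 0.01652209, -0.00490757,  0.00463833, -0.00366541, -0.0034779 ,
       -0.000282  ]), 'joint_efforts': array([-6.91809040e-01, -4.30803394e+01, -1.63339716e+01, -3.78052471e-02,
       -4.44458867e-02,  1.15257171e-04]), 'eef_pos': array([ 0.49013764, -0.31034197,  0.18206424]), 'eef_rot': array([-3.13980670e+00, -1.06408747e-03,  1.14340242e+00]), 'wrist_force': array([ 0.09722215,  0.47559156, -3.23855635]), 'ft_torque': array([ 2.62286446e-02,  1.10340420e-02, -4.98671738e-05]), 'finger_gap': 0.38737833979578457}
```

View pics/w3.png

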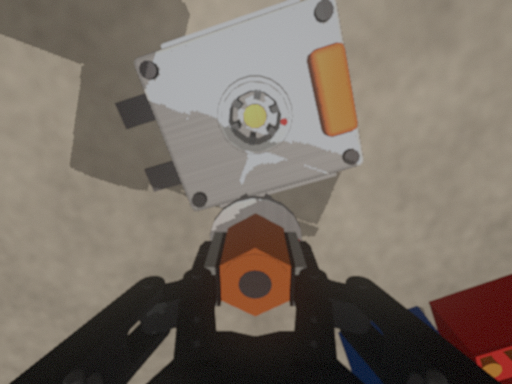

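The wrist view shows the hub at (255,117) with the yellow brass seat inside, its red dot at (284,121), and the gripped coupling head at (255,265).

```bash
python3 - <<'E'
from h import *
np.set_printoptions(precision=4,suppress=True)
d=np.load('w3.npz');f,K,D,W=[d[k] for k in('f','K','D','W')]
# rectify the mouth plane z=.097: world metric top view, 6 px/mm, centred on guess
c0=plane([(255,116)],K,D,W,.097)[0]; print('c0',c0)
N=540; S=6000.
g=np.array([[c0[0]+(i-N/2)/S,c0[1]-(j-N/2)/S,.097] for j in range(N) for i in range(N)])
m=proj(g,K,D,W).reshape(N,N,2).astype(np.float32)
o=cv2.remap(f,m[...,0],m[...,1],cv2.INTER_CUBIC); cv2.imwrite('pics/hub.png',o); np.save('c0.npy',c0)
h=cv2.cvtColor(o,cv2.COLOR_BGR2HSV)
q=cv2.inRange(h,(0,100,70),(8,255,255))|cv2.inRange(h,(170,100,70),(180,255,255))
M=cv2.moments(q); print('red',M['m10']/M['m00'],M['m01']/M['m00'])
q=cv2.inRange(h,(20,60,100),(40,255,255)); c=max(cv2.findContours(q,0,1)[0],key=cv2.contourArea); print('seat',cv2.minEnclosingCircle(c))
E
```

```text
c0 [ 0.5185 -0.247   0.097 ]
red 385.62600321027287 350.7833065810594
seat ((267.0616455078125, 268.03387451171875), 57.329864501953125)
```

View pics/hub.png

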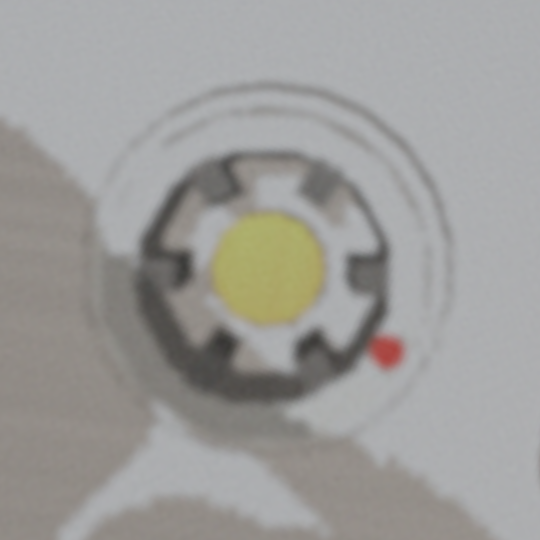

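The top-face view shows the bore centred near (265,271), teeth near 0, 60, 120... degrees and the red dot at (386,351). I'll refine the gap angle from a polar profile.

```bash
python3 - <<'E'
from h import *
np.set_printoptions(precision=1,suppress=True)
o=cv2.GaussianBlur(cv2.imread('pics/hub.png',0),(0,0),3).astype(np.float32); c0=np.load('c0.npy')
h=np.radians(np.arange(0,360,1.))
for cx,cy in [(265.5,271),(266,269),(265,273)]:
    rr=np.arange(94,114,2.)
    X=cx+np.outer(rr,np.cos(h)); Y=cy-np.outer(rr,np.sin(h))
    p=cv2.remap(o,X.astype(np.float32),Y.astype(np.float32),1).mean(0)
    t=[]
    for k in range(6):
        a=np.arange(k*60-22,k*60+23); v=p[a%360]; lo=v.min(); hi=min(v[:12].max(),v[-12:].max()); th=(lo+hi)/2
        i=np.argmin(v); l=i
        while l>0 and v[l]<th:l-=1
        e=i
        while e<44 and v[e]<th:e+=1
        t.append((a[l]+a[e])/2-k*60)
    print(cx,cy,'tooth centre offsets',np.array(t),np.mean(t),np.median(t))
# tooth blobs' centre radius test
for cx,cy in [(265.5,271)]: print('hub world',c0[0]+(cx-270)/6000,c0[1]-(cy-270)/6000)
E
```

```text
265.5 271 tooth centre offsets [-1.5 -2.5 -2.5 -8.5 -0.5  1. ] -2.4166666666666665 -2.0
266 269 tooth centre offsets [-2.5 -2.5 -2.  -7.5  0.  -0.5] -2.5 -2.25
265 273 tooth centre offsets [ -0.5  -2.   -3.  -10.   -0.5   2. ] -2.3333333333333335 -1.25
hub world 0.5177166643938991 -0.24718667119386215
```

send_rows(steps=[-1,20,-0.5,0,0.5,-1,50,-1,0,1,-1,69,-1.5,0,1.5,-1,69,-1.5,0,1.5,-1,69,-1.5,0,1.5])

```text
t: 4.63
eef_pos: [0.5181, -0.2457, 0.1823]
eef_rot: [-3.141, 0.0, 1.017]
wrist_force: [0.1, -0.6, -2.5]
finger_gap: 0.385
```

```bash
python3 - <<'E'
from h import *
np.set_printoptions(precision=4,suppress=True)
r.camera('wrist');f,K,D,W=cam('wrist'); s=r.get_state(); print(s['eef_pos'],s['eef_rot'],s['wrist_force'])
p=s['eef_pos']; h=cv2.cvtColor(f,cv2.COLOR_BGR2HSV)
m=cv2.inRange(h,(4,120,60),(20,255,255)); m[:200]=0; m[:,:200]=0; m[:,310:]=0
# dark hole in head top
g=cv2.inRange(h,(0,0,0),(180,110,255)); c=[c for c in cv2.findContours(g[245:325,225:290].copy(),cv2.RETR_LIST,1)[0] if 300<cv2.contourArea(c)<1500]
for q in c:
    (x,y),rad=cv2.minEnclosingCircle(q); X=plane([(x+225,y+245)],K,D,W,p[2]+.034)[0]; print('hole px',x+225,y+245,rad,X,X-p)
cv2.imwrite('pics/w4.png',f)
sc=cam('scene')[0]; sd=cam('side'); 
u,v=proj([[.518,-.247,.12]],*sd[1:])[0]; print(u,v)
a,b=int(np.clip(v-75,0,384-150)),int(np.clip(u-100,0,312))
cv2.imwrite('pics/sd4.png',cv2.resize(sd[0][a:a+150,b:b+200],None,fx=4,fy=4,interpolation=2)[:600])
E
```

```text
[ 0.518  -0.2477  0.1824] [3.1415 0.0004 1.0142] [ 0.1996 -0.7568 -2.413 ]
hole px 257.0 312.5 34.00377655029297 [ 0.5085 -0.2627  0.2164] [-0.0095 -0.015   0.034 ]
hole px 254.56451606750488 284.5 15.63672924041748 [ 0.5164 -0.2477  0.2164] [-0.0016 -0.      0.034 ]
340.62550391902556 281.7208841421187
```

View pics/sd4.png

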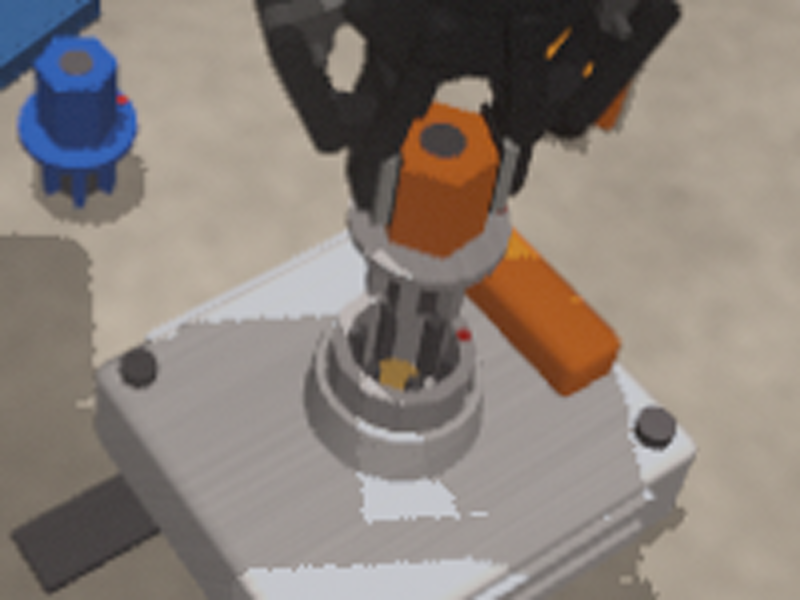

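send_rows(steps=[-1,1,0.6,12,0,-1,1,0.6,26,0,-1,1,0.6,32,0,-1,1,0.6,32,0,-1,1,0.6,32,0])

```text
t: 5.25
eef_pos: [0.5187, -0.2481, 0.1501]
eef_rot: [-3.141, -0.0, 1.012]
wrist_force: [1.2, 0.3, -1.9]
finger_gap: 0.389
```

send_rows(steps=[-1,0,0,2,0,-1,0,0,4,0,-1,0,0,6,0,-1,0,0,8,0,-1,0,0,8,0])

```text
t: 5.67
eef_pos: [0.5189, -0.2476, 0.1421]
eef_rot: [-3.141, -0.0, 1.012]
wrist_force: [0.5, 0.4, -2.9]
finger_gap: 0.393
```

send_rows(steps=[-1,0,0,3,0,-1,0,0,6,0,-1,0,0,9,0,-1,0,0,12,0,-1,0,0,12,0])

```text
t: 6.08
eef_pos: [0.5186, -0.2474, 0.1295]
eef_rot: [-3.14, -0.0, 1.012]
wrist_force: [-0.7, -0.2, -3.1]
finger_gap: 0.39
```

send_rows(steps=[-1,0,0,3,0,-1,0,0,6,0,-1,0,0,8,0,-1,0,0,10,0,-1,0,0,10,0])

```text
t: 6.5
eef_pos: [0.5188, -0.2475, 0.1198]
eef_rot: [-3.141, -0.0, 1.012]
wrist_force: [0.8, -0.4, -2.5]
finger_gap: 0.39
```

send_rows(steps=[-1,0,0,2,0,-1,0,0,4,0,-1,0,0,6,0,-1,0,0,8,0,-1,0,0,8,0])

```text
t: 6.92
eef_pos: [0.5192, -0.2478, 0.1134]
eef_rot: [3.141, 0.0, 1.012]
wrist_force: [-1.9, 1.4, 7.7]
finger_gap: 0.393
```

send_rows(steps=[-1,0,0,1,0,-1,0,0,2,0,-1,0,0,3,0,-1,0,0,4,0,-1,0,0,4,0])

```text
t: 7.33
eef_pos: [0.5192, -0.2478, 0.1099]
eef_rot: [3.141, 0.0, 1.012]
wrist_force: [-3.2, 0.4, 9.9]
finger_gap: 0.383
```

send_rows(steps=[-1,0,0,1,0,-1,0,0,2,0,-1,0,0,3,0,-1,0,0,3,0,-1,0,0,3,0])

```text
t: 7.75
eef_pos: [0.5192, -0.2478, 0.1092]
eef_rot: [3.14, 0.0, 1.013]
wrist_force: [-5.4, 2.3, 21.4]
finger_gap: 0.385
```

send_rows(steps=[-1,0,0,1,0,-1,0,0,2,0,-1,0,0,2,0,-1,0,0,2,0,-1,0,0,2,0])

```text
t: 8.17
eef_pos: [0.5195, -0.248, 0.1089]
eef_rot: [3.139, 0.001, 1.013]
wrist_force: [-6.8, 4.3, 31.7]
finger_gap: 0.387
```

```bash
python3 - <<'E'
from h import *
sd=cam('side'); u,v=proj([[.518,-.247,.11]],*sd[1:])[0]; a,b=int(min(v-60,234)),int(min(u-80,352))
cv2.imwrite('pics/sd5.png',cv2.resize(sd[0][a:a+120,b:b+160],None,fx=5,fy=5,interpolation=2))
s=r.get_state();print(s['eef_pos'],s['wrist_force'],s['finger_gap'])
E
```

```text
[ 0.51947154 -0.24799458  0.10887637] [-7.33785824  4.21628751 32.69925628] 0.3922194316395957
```

View pics/sd5.png

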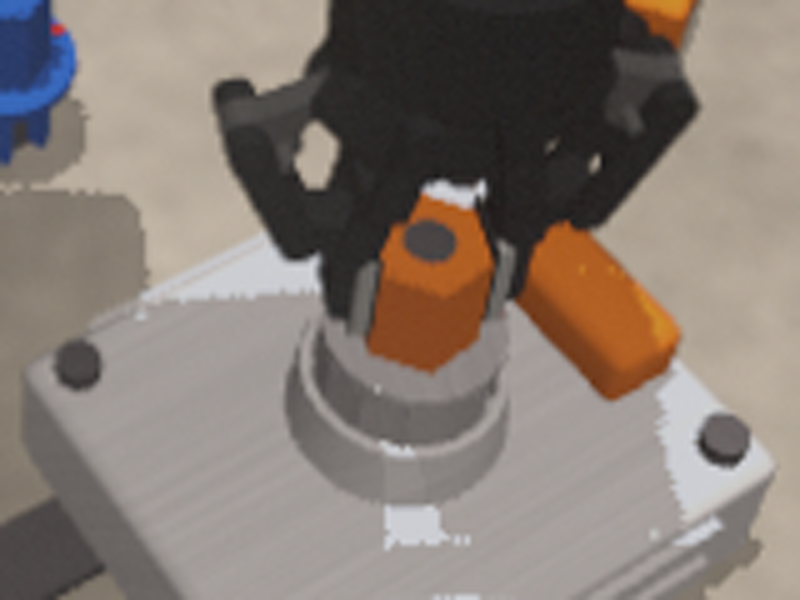

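The side view shows the flange at (415,360) sitting on the hub with no teeth visible. The TCP height matches the predicted 0.109 m, and the push has hit a stiff stop well above the spring force.

```bash
python3 -c "
from plant import r
print(r.finish_job()); s=r.get_state(); print(s['t'],s['eef_pos'],s['wrist_force'])"
```

```text
the job is handed in; nothing more can be done
None
the job is handed in; nothing more can be done
```

The coupling is fully home on the hub, and I handed the job in at about 8.2 s with the arm still gripping it and pressing down. I picked it from the tray by two flats of its head and turned it 7.5° to line up with the hub's gaps (about -32° in the world frame). It slid straight in with no contact force until it met the spring seat.

**Last checks, just before handing in:**
- **Height:** the TCP stopped at 0.1089 m, against 0.109 m predicted for the flange sitting on the hub.
- **Force:** I measured about 33 N upward, well above the spring's 13 N, and further pushing gave almost no travel, so it is on a hard stop. There was also a sideways load of about 8 N.
- **Grip and picture:** the gripper opening stayed at 0.39. The side view shows the flange flush on the hub with no teeth visible.

**Disagreements:** the hub's red dot gave an angle about 2° different from its teeth, so I split the difference. The wrist camera put the held coupling's head about 1.5 mm off the tool axis, which I corrected for before inserting.

I kept clear of the bearing, plug, connector, jar and look-alikes on every move, but took no final overall picture to confirm they stayed put.

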